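# Put away the reagents and the spatula

## Task

Tidy the lab bench: draw the flat spatula straight up out of its light white stand without tipping or dragging the stand, and slide it edgewise all the way down into the free slot of the grey block. Then or before, put every container from the red tray upright on the two-step shelf in two straight, closed-up rows - the tall glass bottles on the higher back step, set down gently, and the short jars on the front step - each along the middle of its step, with less than 15 mm between neighbours. Leave the beaker, the flask and the carton alone.

Things in the scene. Friction and masses are not known exactly. Their poses are not given: they have to be found in the camera images.
- bottle1: tall amber glass reagent bottle: round body 60 mm in diameter and 75 mm high, narrow neck, blue screw cap 40 mm in diameter whose side runs from 90 to 120 mm above the foot (120 mm is the overall height); about 0.22 kg; origin at the centre of its foot, z up. Two or three of these are present, standing in the red tray at the start
- bottle2: tall amber glass reagent bottle: round body 60 mm in diameter and 75 mm high, narrow neck, blue screw cap 40 mm in diameter whose side runs from 90 to 120 mm above the foot (120 mm is the overall height); about 0.22 kg; origin at the centre of its foot, z up. Two or three of these are present, standing in the red tray at the start
- bottle3: tall amber glass reagent bottle: round body 60 mm in diameter and 75 mm high, narrow neck, blue screw cap 40 mm in diameter whose side runs from 90 to 120 mm above the foot (120 mm is the overall height); about 0.22 kg; origin at the centre of its foot, z up. Two or three of these are present, standing in the red tray at the start
- jar1: short white plastic jar: round body 60 mm in diameter and 49 mm high, white screw cap 40 mm in diameter whose side runs from 55 to 85 mm above the foot (85 mm is the overall height); about 0.15 kg; origin at the centre of its foot, z up. Two or three of these are present, standing in the red tray at the start
- jar2: short white plastic jar: round body 60 mm in diameter and 49 mm high, white screw cap 40 mm in diameter whose side runs from 55 to 85 mm above the foot (85 mm is the overall height); about 0.15 kg; origin at the centre of its foot, z up. Two or three of these are present, standing in the red tray at the start
- jar3: short white plastic jar: round body 60 mm in diameter and 49 mm high, white screw cap 40 mm in diameter whose side runs from 55 to 85 mm above the foot (85 mm is the overall height); about 0.15 kg; origin at the centre of its foot, z up. Two or three of these are present, standing in the red tray at the start
- spatula: flat spatula, 160 mm long, 60 g, standing upright with its blade down in the white stand: steel blade 30 mm wide and 4 mm thick for the lowest 80 mm, then a black handle 22 mm wide and 10 mm thick for the upper 80 mm; origin at the middle of the blade's lower end, z up along the spatula, y along its width, x along its thickness
- stand: light loose white plastic stand, a block 60 mm (x) by 80 mm (y) by 65 mm high, 60 g, with one slot from its top, 8 mm (x) by 34 mm (y), floor 10 mm above the bench; it tips or drags easily; origin at the centre of its underside, z up
- block: fixed grey slotted tool block, 56 mm (x) by 112 mm (y) by 65 mm high, with two slots side by side along y, each 10 mm (x) by 38 mm (y) and 55 mm deep: the one at y = +27 mm holds another short spatula that stays there (its top is 101 mm above the bench), the one at y = -27 mm is free; origin at the centre of its underside, z up
- slot (a point): centre of the floor of the free slot in the grey block, 10 mm above the bench and 55 mm below the slot's mouth; axes as the block's: the slot is 38 mm long along y and 10 mm wide along x
- shelf: fixed white two-step shelf, 270 mm wide (y), 200 mm deep (x) over its rails; front step (-x side, towards the robot) 12 mm above the bench, back step (+x side) 50 mm, each 95 mm deep; 5 mm thick rails outside the front and back edges, the front one 24 mm above the front step, the back one 30 mm above the back step; origin at the middle of the underside, z up, rows run along y
- back_row (a point): middle of the top of the back step; the step reaches 47 mm either way in x and 135 mm either way in y (axes as the shelf's)
- front_row (a point): middle of the top of the front step; the step reaches 47 mm either way in x and 135 mm either way in y (axes as the shelf's)
- tray: fixed red plastic tray, 220 mm (x) by 310 mm (y), walls 45 mm high and 5 mm thick, floor 5 mm above the bench; origin at the centre of its underside
- beaker: bystander: clear plastic beaker, 70 mm in diameter, 90 mm high, origin under its centre
- flask: bystander: glass volumetric flask, 70 mm in diameter, 166 mm high, origin under its centre
- carton: bystander: low carton 60 by 160 by 55 mm, origin under its centre

How it is judged:
On the way, in this order (a step that is already met when the one before it is completed fails the run):
1. the spatula has been drawn upright clear of the stand, which still stands (z of spatula in the frame of stand above 0.066 m and angle between spatula's own z axis and vertical below 0.4 rad and angle between stand's own z axis and vertical below 0.1 rad), for 0.1 s.
2. the spatula is fully home in the free slot of the block (horizontal distance between spatula and slot below 0.009 m and z of spatula in the frame of slot between -0.006 and 0.006 m and angle between spatula's own z axis and vertical below 0.15 rad and angle between the y axis of spatula and the y axis of block, either way round below 0.25 rad), for 0.2 s.
At the end, for the whole second after the job is handed in: All bottles on the back step and jars on the front step, upright, at rest, within 18 mm of the step's middle line, gaps to the nearest of their kind under 20 mm; spatula upright on the free slot's floor (within 6 mm); stand upright within 40 mm of its start (all of step 2 and x of bottle1 in the frame of back_row between -0.018 and 0.018 m and y of bottle1 in the frame of back_row between -0.12 and 0.12 m and z of bottle1 in the frame of back_row between -0.006 and 0.008 m and angle between each of bottle1, bottle2, bottle3, jar1, jar2, jar3, stand's own z axis and vertical below 0.1 rad and linear speed of each of bottle1, bottle2, bottle3, jar1, jar2, jar3, spatula below 0.03 m/s and (horizontal distance between bottle1 and bottle2 below 0.08 m or horizontal distance between bottle1 and bottle3 below 0.08 m) and x of bottle2 in the frame of back_row between -0.018 and 0.018 m and y of bottle2 in the frame of back_row between -0.12 and 0.12 m and z of bottle2 in the frame of back_row between -0.006 and 0.008 m and (horizontal distance between bottle2 and bottle1 below 0.08 m or horizontal distance between bottle2 and bottle3 below 0.08 m) and x of bottle3 in the frame of back_row between -0.018 and 0.018 m and y of bottle3 in the frame of back_row between -0.12 and 0.12 m and z of bottle3 in the frame of back_row between -0.006 and 0.008 m and (horizontal distance between bottle3 and bottle1 below 0.08 m or horizontal distance between bottle3 and bottle2 below 0.08 m) and x of jar1 in the frame of front_row between -0.018 and 0.018 m and y of jar1 in the frame of front_row between -0.12 and 0.12 m and z of jar1 in the frame of front_row between -0.006 and 0.008 m and (horizontal distance between jar1 and jar2 below 0.08 m or horizontal distance between jar1 and jar3 below 0.08 m) and x of jar2 in the frame of front_row between -0.018 and 0.018 m and y of jar2 in the frame of front_row between -0.12 and 0.12 m and z of jar2 in the frame of front_row between -0.006 and 0.008 m and (horizontal distance between jar2 and jar1 below 0.08 m or horizontal distance between jar2 and jar3 below 0.08 m) and x of jar3 in the frame of front_row between -0.018 and 0.018 m and y of jar3 in the frame of front_row between -0.12 and 0.12 m and z of jar3 in the frame of front_row between -0.006 and 0.008 m and (horizontal distance between jar3 and jar1 below 0.08 m or horizontal distance between jar3 and jar2 below 0.08 m) and distance of stand from where it was at the start of the episode below 0.04 m); the robot touches nothing.
It fails at once if the white stand tips over (more than 0.3 rad) (angle between stand's own z axis and vertical above 0.3 rad).
It fails at once if the beaker is pushed more than 40 mm (distance of beaker from where it was at the start of the episode above 0.04 m).
It fails at once if the flask is pushed more than 40 mm (distance of flask from where it was at the start of the episode above 0.04 m).
It fails at once if the carton is pushed more than 40 mm (distance of carton from where it was at the start of the episode above 0.04 m).
It fails at once if a glass bottle is banged down on the shelf (more than 70 N) (contact force between any of bottle1, bottle2, bottle3 and shelf above 70 N).
Of bottle1, bottle2, bottle3, jar1, jar2, jar3 only 5 to 6 are there at a start; the rules pass over those that are not, and their reading is None.
At some moment in a run one of jar1, jar2, jar3 may be knocked a few centimetres aside while the robot is not near it.
It also fails if it takes over 208 s, if anything falls off the work surface, if the arm or the gripper's body presses on something with over 40 N, if the wrist force passes 120 N, or if a joint passes its speed limit or range.

## Robot

A 7-joint arm with a two-finger parallel gripper is mounted at the origin on the work surface. World frame = base frame: x ahead of the robot, y to its left, z up, the work surface at z = 0. Lengths are in m, angles in rad, forces in N, time in s.
With the tool pointing down it reaches from about 0.35 to 0.9 m from the base axis. Payload 19.9 kg.
Tool frame: the origin (TCP) lies at the very end of the fingers, on their centre line; the grasp point (between the pads) lies 19 mm behind it (tcp_to_grasp is the z of the grasp point in the tool frame, in m); z points along the fingers, y is the line along which they close (so a half turn about z gives the same grasp; the last joint's range is limited). The gripper opens to 94 mm and grips with 3 to 60 N. Pads are 16 mm wide; open, the fingers measure 119 mm over their backs; the gripper's body (75 mm by 177 mm) begins 78 mm behind the grasp point.
Start: joints at [-0.042, 0.417, -0.01, 1.614, 0.005, 1.111, -0.053], TCP at [0.625, 0, 0.205] pointing down, gripper open.
Joint ranges: [-2.81, 2.81], [-0.39, 2.02], [-1.27, 1.25], [0.06, 2.57], [-1.19, 4.33], [0.19, 2], [-2.82, 2.82]. Speed limits (rad/s): [1.89, 1.89, 2.39, 2.39, 3.01, 3.01, 3.01].

## Interface

Orientations are given as a rotation vector (axis times angle).
In Python, from station import * gives the robot as it stands.
- The arm moves only by the tool apply_moves, never from a script. Its argument "increments" is text: rows parted by semicolons, each of 5 numbers parted by spaces: the shift along the world's x, y, z in m, then the turn about the world's z in degrees, then the finger opening in m, from 0 to 0.094. A call has 1 to 12 rows; each row shifts and turns the commanded pose from where the row before left it; what a row does not reach is not made up. A row lasts 1/12 s, in which the tool goes at most 41.7 mm and 7.16 degrees, less where a joint would pass 70% of its speed; a pose out of reach is approached as far as the arm can. A call is refused whole if a number of a shift passes 0.0417 or a number of a turn 7.16, either way. A call with a gripper value outside its range is refused whole. The fingers move at their own pace and stop on an object; "newtons" is the grip in N (left out, the last holds). Time passes only in rows, so rows that do not move let the fingers close. It gives the time, the measured TCP pose, the force, the opening and the grip force at its end, in the units of the state.
- read_state(): the state, without advancing time (a new reading comes with each control period).
- read_camera(name): name is "scene" or "side" or "wrist"; returns a dict with "frame" (420x560x3 uint8, red, green, blue), "fx", "fy", "cx", "cy" (pixels), "k1" (the pictures are not rectified: a ray, as slopes to the right and down, at radius r is drawn at 1 + k1 r^2 times it, then the intrinsics apply), "rvec" (rotation vector, rad) and "tvec" (3), from world to camera coordinates, as OpenCV has them. Camera axes: x right, y down, z forward; pixel columns grow to the right and rows downward; lengths in m; the calibration is good to about 2 mm. A picture is of the moment at which its call begins. There is no depth.
- hand_in(): hands the job in; it is judged then, once.
Trained networks look in a picture, given as the dict that the camera call returned (one of the last four; its "shot" number tells which), for a name from the list of things; names that differ only in an ending like _2 or _b are one class to them, and where a whole thing is asked for, a point or a joint stands for the part that bears it (a point fixed in the world has none). Each returns a list of dicts, best first, with "confidence" (0 to 1); they miss things now and then, are a little off and sometimes report something else, mostly with a low value. They report only what shows in the picture. A call takes as long as a camera call.
- cut_out(query, picture): "mask" (420x560 bool, what is visible of it).
- mark_of(query, picture): "centre" ([x, y, z] in m, in world coordinates, good to about 4 mm: a listed point, or the origin of a listed thing).
The state is a dict: "time": time; "q": joint angles; "joint_velocities": joint speeds; "joint_efforts": joint torques, N m; "position": TCP position; "eef_rot": TCP orientation; "wrist_force": force on the tool from outside, world axes, zero at the start; "ft_torque": the same for the moment, N m; "width": finger opening in m; "gripper_force": force on a finger pad.
Only numpy, scipy, OpenCV 4.12 (cv2) and the standard library are available. Lean on these libraries where they do the work, as an engineer would, in place of code of your own. Each camera call takes 0.05 s, during which the arm holds its last target. There are 200 camera calls.

## Working session

There is one attempt and no reset: what is moved stays moved. The work goes in short steps, Python scripts to look and compute and a tool call to move; the robot and the scene stay as the last step left them, time stands still between calls to the robot, and variables do not carry over. Pictures are saved under pics/ and viewed, at most 14 in all, crops included, and the job is handed in when it is done.

Besides the shell and the picture viewer there is one more tool, called by a JSON object that holds its "api" and its "payload", one argument or row to a line. apply_moves: Moves the arm, as the interface text tells. Its arguments: {"type":"object","properties":{"increments":{"type":"string"},"newtons":{"type":"number"}},"required":["increments"]}

```bash
mkdir -p pics; ls; cat > h.py <<'E'
from station import *
import numpy as np, cv2
def snap(n,fn=None):
    p=read_camera(n)
    if fn: cv2.imwrite('pics/'+fn,p['frame'][:,:,::-1])
    return p
def proj(p,X):
    R=cv2.Rodrigues(np.array(p['rvec'],float))[0]; c=R@np.array(X,float)+np.array(p['tvec']).ravel()
    a=c[:2]/c[2]; s=1+p['k1']*(a@a); return np.array([p['fx']*a[0]*s+p['cx'],p['fy']*a[1]*s+p['cy']])
def ray(p,u,v):
    d=np.array([(u-p['cx'])/p['fx'],(v-p['cy'])/p['fy']]); a=d.copy()
    for _ in range(20): a=d/(1+p['k1']*(a@a))
    R=cv2.Rodrigues(np.array(p['rvec'],float))[0]
    return -R.T@np.array(p['tvec']).ravel(), R.T@np.array([a[0],a[1],1])
def onz(p,u,v,z):
    o,d=ray(p,u,v); return o+d*(z-o[2])/d[2]
E
python3 - <<'E'
from h import *
ps={n:snap(n,n+'0.png') for n in('scene','side')}
for n,p in ps.items():
    for q in ['bottle1','jar1','spatula','stand','block','slot','shelf','back_row','front_row','tray','beaker','flask','carton']:
        print(n,q,[(np.round(m['centre'],3).tolist(),round(m['confidence'],2)) for m in mark_of(q,p)][:7])
E
```

```text
pics
scene bottle1 [([0.559, -0.239, 0.005], 0.87), ([0.465, -0.23, 0.004], 0.74), ([0.452, -0.325, 0.005], 0.72)]
scene jar1 [([0.571, -0.139, 0.005], 0.93), ([0.473, -0.134, 0.006], 0.86), ([0.546, -0.33, -0.0], 0.63)]
scene spatula [([0.462, 0.003, 0.013], 0.66)]
scene stand [([0.462, 0.001, -0.003], 0.61)]
scene block [([0.635, 0.005, 0.0], 0.71)]
scene slot [([0.626, -0.018, 0.012], 0.88)]
scene shelf [([0.509, 0.238, -0.002], 0.96)]
scene back_row [([0.557, 0.244, 0.049], 0.82)]
scene front_row [([0.456, 0.235, 0.017], 0.81)]
scene tray [([0.508, -0.236, 0.002], 0.79), ([0.463, -0.001, -0.001], 0.46)]
scene beaker [([0.753, -0.209, -0.004], 0.74), ([0.574, -0.139, 0.008], 0.26)]
scene flask [([0.757, 0.208, -0.001], 0.68)]
scene carton [([0.77, 0.002, 0.002], 0.87)]
side bottle1 [([0.556, -0.241, 0.006], 0.71), ([0.461, -0.236, 0.005], 0.58), ([0.456, -0.323, 0.006], 0.58)]
side jar1 [([0.477, -0.139, 0.008], 0.95), ([0.547, -0.33, 0.002], 0.91), ([0.571, -0.139, 0.004], 0.79)]
side spatula [([0.464, 0.004, 0.01], 0.61)]
side stand [([0.465, 0.006, 0.003], 0.8), ([0.461, 0.241, 0.009], 0.52)]
side block [([0.632, 0.001, -0.001], 0.89)]
side slot [([0.63, -0.028, 0.01], 0.75)]
side shelf [([0.506, 0.239, -0.001], 0.76)]
side back_row [([0.554, 0.244, 0.049], 0.77), ([0.757, 0.21, -0.001], 0.4)]
side front_row [([0.462, 0.241, 0.01], 0.89), ([0.756, -0.209, -0.0], 0.71), ([0.573, -0.139, 0.002], 0.19)]
side tray [([0.507, -0.24, 0.003], 0.57)]
side beaker [([0.756, -0.209, 0.001], 0.59)]
side flask [([0.757, 0.212, 0.003], 0.97)]
side carton [([0.764, 0.003, -0.005], 0.82), ([0.544, -0.331, 0.006], 0.25)]
```

View pics/scene0.png

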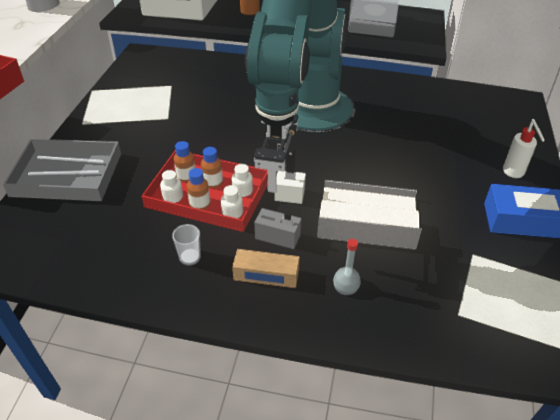

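View pics/side0.png

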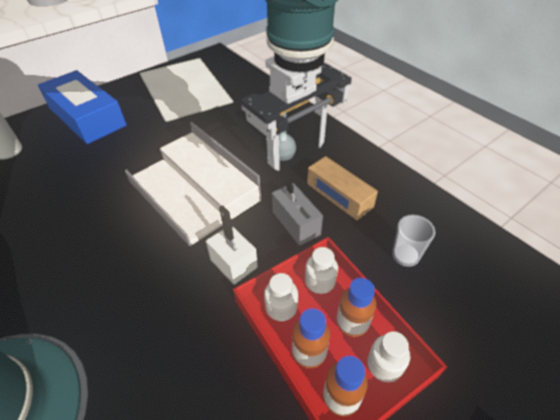

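```bash
python3 - <<'E'
from h import *
p=snap('wrist','w0.png')
print(read_state())
for q in ['spatula','stand','block','slot']:
    print(q,[(np.round(m['centre'],4).tolist(),round(m['confidence'],2)) for m in mark_of(q,p)])
E
```

```text
{'time': 1.45, 'q': array([-0.04152476,  0.41739573, -0.01027828,  1.61365152,  0.00473327,
        1.1106815 , -0.05299929]), 'joint_velocities': array([ 0.0005583 ,  0.00083637,  0.00080918,  0.0013349 , -0.00209274,
       -0.00118187, -0.00195953]), 'joint_efforts': array([ 2.84993614e-03, -8.51013422e+01,  6.39681872e-01, -4.26279151e+01,
       -4.88900067e-02,  1.36884782e-02, -9.94207358e-05]), 'position': array([ 6.24958421e-01, -6.67848382e-06,  2.05406188e-01]), 'eef_rot': array([-2.22140113e+00, -2.22145374e+00,  2.09027918e-04]), 'wrist_force': array([-0.47639431, -0.52607631,  0.15103694]), 'ft_torque': array([1.94154513e-02, 7.43810896e-03, 7.66297290e-05]), 'gripper_force': 0.0, 'width': 0.09394476525819222}
spatula []
stand [([0.4652, 0.0047, -0.0022], 0.56)]
block [([0.6306, 0.0012, -0.0025], 0.76)]
slot [([0.6272, -0.022, 0.0087], 0.55)]
```

View pics/w0.png

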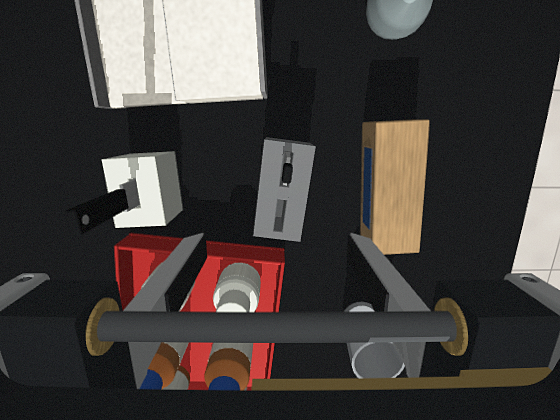

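The pictures show three bottles and three jars in the red tray, the spatula in its stand at scene pixel (290,187), the block at (278,228), and the shelf at (370,212). In the wrist view the block's free slot is at (280,215), and both block and stand are slightly yawed. Next I'll measure the yaws from an enlarged crop.

```bash
python3 - <<'E'
from h import *
im=cv2.imread('pics/w0.png')
cv2.imwrite('pics/w0c.png',cv2.resize(im[125:265,60:340],None,fx=2.85,fy=2.85,interpolation=cv2.INTER_CUBIC))
p=snap('wrist')
for q,z in [('block',.065),('stand',.065),('shelf',.05)]:
    for m in cut_out(q,p)[:1]:
        ys,xs=np.nonzero(m['mask']); print(q,m['confidence'],len(xs),xs.min(),xs.max(),ys.min(),ys.max())
print(p['fx'],p['k1'],p['cx'],p['cy'],ray(p,280,210))
E
```

```text
block 0.79 4836 254 314 138 240
stand 0.34 8059 361 428 120 254
shelf 0.57 18775 75 267 0 107
290.5323704022436 -0.031132725518122874 276.3996566536195 205.43645063862164 (array([0.62406233, 0.07830555, 0.38473222]), array([ 0.01232866, -0.28370814, -0.95904015]))
```

View pics/w0c.png

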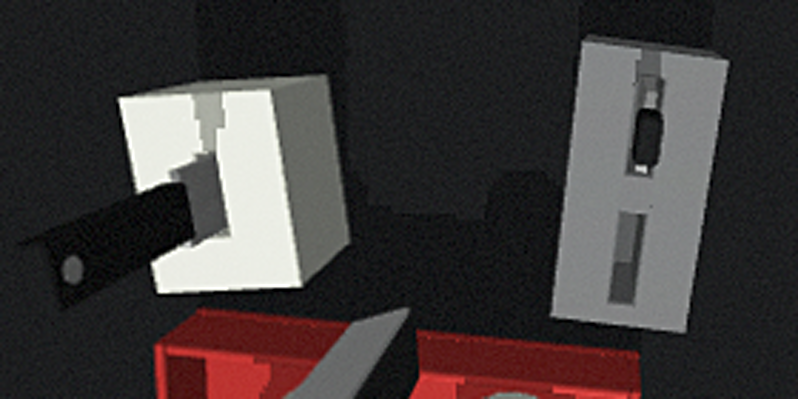

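The crop shows the top-face corners clearly. In crop pixels, block: (583,40), (728,60), (687,332), (552,317). Stand: (119,98), (272,90), (302,287), (157,293). Free slot mouth: (621,211) to (633,305).

```bash
python3 - <<'E'
from h import *
p=snap('wrist')
def quad(n,c,z,s=2.85,o=(60,125)):
    P=np.array([onz(p,x/s+o[0],y/s+o[1],z)[:2] for x,y in c]); 
    d=P[0]-P[3]+P[1]-P[2]; d2=P[1]-P[0]+P[2]-P[3]
    print(n,P.round(4).tolist(),'c',P.mean(0).round(4),'L',np.linalg.norm(d)/2,np.linalg.norm(d2)/2,'yaw',np.degrees(np.arctan2(-d[0],d[1])),np.degrees(np.arctan2(d2[1],d2[0])))
quad('block',[(583,40),(728,60),(687,332),(552,317)],.065)
quad('slot',[(621,211),(645,214),(633,305),(609,301)],.065)
quad('stand',[(119,98),(272,90),(302,287),(157,293)],.065)
quad('sp top',[(22,243),(50,248),(65,308),(40,300)],.170)
quad('shelf',[(147,0),(262,0),(267,98),(168,105)],.05,1,(0,0))
for q in ['front_row','back_row','shelf']: print(q,[(np.round(m['centre'],4).tolist(),round(m['confidence'],2)) for m in mark_of(q,p)])
E
```

```text
block [[0.6112, 0.0633], [0.6662, 0.056], [0.6533, -0.0551], [0.5973, -0.0485]] c [0.632  0.0039] L 0.11226673012964403 0.055922898801671776 yaw -6.863956712735504 -7.157212352291329
slot [[0.6257, -0.0033], [0.6353, -0.0045], [0.6308, -0.0432], [0.6209, -0.0415]] c [ 0.6282 -0.0231] L 0.038704810876617264 0.009836243254691816 yaw -6.950756820767616 -8.657018564840635
stand [[0.4306, 0.0418], [0.4911, 0.0447], [0.4948, -0.0356], [0.4337, -0.0385]] c [0.4625 0.0031] L 0.08040895939419664 0.06086093577999223 yaw 2.423575851873778 2.6738664792343285
sp top [[0.4604, 0.0143], [0.4681, 0.0129], [0.4691, -0.0047], [0.4623, -0.0024]] c [0.465 0.005] L 0.017198289719191726 0.00748228418449557 yaw 4.944578715114586 -14.59985117629035
shelf [[0.492, 0.202], [0.6092, 0.201], [0.6137, 0.1064], [0.5047, 0.0994]] c [0.5549 0.1522] L 0.09897094249219435 0.11311336160865346 yaw 4.993828153079051 1.4785656532958213
front_row []
back_row []
shelf []
```

{"api": "apply_moves", "payload": {
  "increments": "-0.027 0.0005 0 0.5 0.05;-0.027 0.0005 0 0.5 0.05;-0.027 0.0005 0 0.5 0.05;-0.027 0.0005 0 0.5 0.05;-0.027 0.0005 0 0.5 0.05;-0.026 0.0005 0 0 0.05;0 0 0 0 0.05;0 0 0 0 0.05;0 0 0 0 0.05",
  "newtons": 20
}}

```text
time: 2.8
position: [0.4646, 0.003, 0.2058]
eef_rot: [2.172, 2.269, 0.001]
wrist_force: [0.6, 0.8, -0.6]
width: 0.05
gripper_force: 0.0
```

```bash
python3 - <<'E'
from h import *
p=snap('wrist','w1.png'); s=read_state()
for q in ['spatula','stand','front_row','back_row']: print(q,[(np.round(m['centre'],4).tolist(),round(m['confidence'],2)) for m in mark_of(q,p)])
t=s['position']; print(t,proj(p,t),proj(p,[t[0],t[1],.17]))
E
```

```text
spatula [([0.4664, 0.0059, 0.0089], 0.56)]
stand [([0.4642, 0.0009, 0.0013], 0.64), ([0.5581, -0.2399, 0.0034], 0.62)]
front_row []
back_row [([0.5589, -0.2415, 0.0049], 0.54)]
[0.46469611 0.00300273 0.20558454] [277.92291017 246.25935938] [277.67166426 227.97981487]
```

View pics/w1.png

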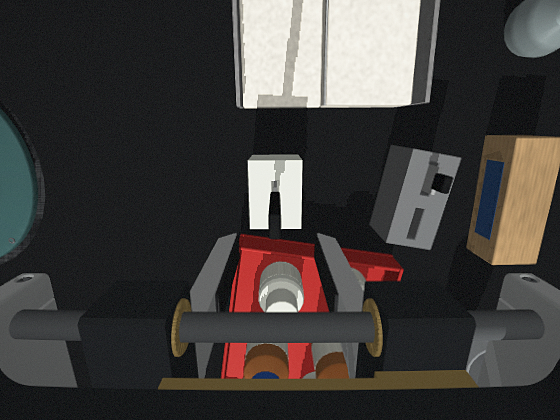

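The handle stands at column 275 in the wrist view, between the fingers (TCP projects to column 277.7), and the stand is aligned with the tool. I'll descend and grip.

{"api": "apply_moves", "payload": {
  "increments": "-0.0005 0.001 -0.028 0 0.04;-0.0005 0 -0.028 0 0.03;0 0 -0.0288 0 0.024;0 0 0 0 0.02;0 0 0 0 0.016;0 0 0 0 0.012;0 0 0 0 0.008;0 0 0 0 0.004;0 0 0 0 0.004;0 0 0 0 0.004",
  "newtons": 25
}}

```text
time: 3.88
position: [0.464, 0.0041, 0.1221]
eef_rot: [2.171, 2.268, 0.003]
wrist_force: [-1.5, 0.1, 8.1]
width: 0.0096
gripper_force: 25.0
```

{"api": "apply_moves", "payload": {
  "increments": "0 0 0.005 0 0.004;0 0 0.01 0 0.004;0 0 0.01 0 0.004;0 0 0.01 0 0.004;0 0 0.015 0 0.004;0 0 0.02 0 0.004;0 0 0.025 0 0.004;0 0 0.025 0 0.004;0 0 0 0 0.004;0 0 0 0 0.004"
}}

```text
time: 4.72
position: [0.4636, 0.004, 0.2425]
eef_rot: [2.171, 2.268, 0.004]
wrist_force: [0.9, -0.1, -1.9]
width: 0.0097
gripper_force: 25.0
```

```bash
python3 - <<'E'
from h import *
p=snap('side','s1.png')
for q in ['spatula','stand']: print(q,[(np.round(m['centre'],4).tolist(),round(m['confidence'],2)) for m in mark_of(q,p)])
print(read_state()['position'])
E
```

```text
spatula [([0.4653, 0.0028, 0.1292], 0.97)]
stand [([0.4643, 0.0063, 0.0017], 0.95), ([0.7568, 0.2065, 0.0026], 0.37)]
[0.46253805 0.00396123 0.24020464]
```

View pics/s1.png

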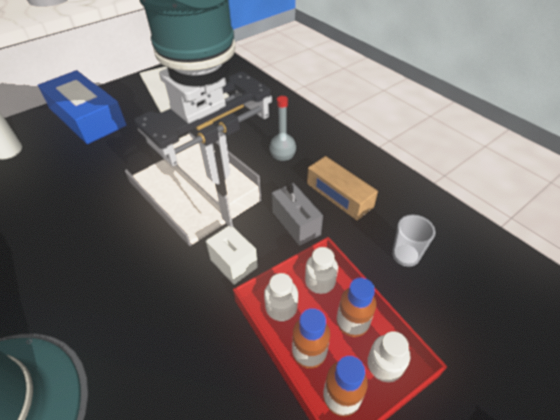

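Spatula is out at z≈0.13 and the stand still stands at side pixel (232,252). Moving it over the free slot now.

{"api": "apply_moves", "payload": {
  "increments": "0.028 -0.004 0 -1.6 0.004;0.028 -0.004 0 -1.6 0.004;0.028 -0.004 0 -1.6 0.004;0.028 -0.004 0 -1.6 0.004;0.028 -0.005 0 -1.6 0.004;0.0256 -0.005 0 -1.5 0.004;0 0 -0.02 0 0.004;0 0 -0.02 0 0.004;0 0 0 0 0.004;0 0 0 0 0.004;0 0 0 0 0.004;0 0 0 0 0.004"
}}

```text
time: 5.87
position: [0.629, -0.0219, 0.2019]
eef_rot: [2.352, 2.081, 0.002]
wrist_force: [0.5, 0.0, -0.9]
width: 0.0098
gripper_force: 25.0
```

```bash
python3 - <<'E'
from h import *
p=snap('wrist'); im=p['frame'][:,:,::-1]
a=cv2.resize(im[120:260,200:350],None,fx=3.9,fy=3.9,interpolation=cv2.INTER_CUBIC)
cv2.imwrite('pics/w2c.png',a); s=read_state()
t=s['position']; print(t,s['eef_rot'])
for z in (.09,.065): 
  for dx,dy in((0,.015),(0,-.015)):
    u=proj(p,[t[0]+dx-.12*dy*-1,t[1]+dy,z]); print(z,dy,u,(u-[200,120])*3.9)
for q in ['spatula','slot','block']: print(q,[(np.round(m['centre'],4).tolist(),round(m['confidence'],2)) for m in mark_of(q,p)])
E
```

```text
[ 0.62898469 -0.02200302  0.201927  ] [2.35209879e+00 2.08099894e+00 1.83300038e-03]
0.09 0.015 [277.16913761 188.43806336] [300.95963667 266.9084471 ]
0.09 -0.015 [277.19203852 216.55855185] [301.04895022 376.57835222]
0.065 0.015 [277.08544373 183.65041864] [300.63323055 248.23663269]
0.065 -0.015 [277.10880231 209.83287876] [300.72432899 350.34822718]
spatula [([0.6277, -0.0219, 0.0873], 0.69)]
slot [([0.6313, -0.0252, 0.0087], 0.91), ([0.7501, -0.2068, 0.0011], 0.18)]
block [([0.6322, 0.0037, -0.0002], 0.82)]
```

View pics/w2c.png

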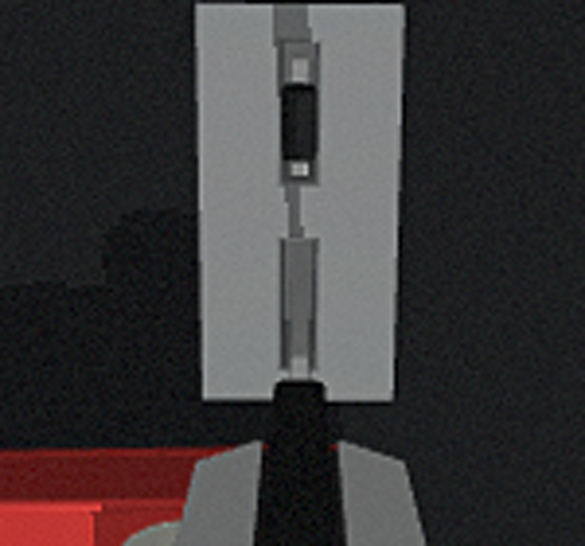

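The blade is centred on the slot in x (slot at crop columns 281–318, blade about 299) and within about 1 mm in y. Inserting.

{"api": "apply_moves", "payload": {
  "increments": "-0.0003 -0.001 -0.015 0 0.004;0 0 -0.01 0 0.004;0 0 -0.008 0 0.004;0 0 -0.008 0 0.004;0 0 -0.008 0 0.004;0 0 -0.008 0 0.004;0 0 -0.008 0 0.004;0 0 -0.006 0 0.004;0 0 -0.004 0 0.004;0 0 -0.003 0 0.004;0 0 0 0 0.004;0 0 0 0 0.004"
}}

```text
time: 7.07
position: [0.6284, -0.023, 0.1227]
eef_rot: [2.353, 2.082, 0.0]
wrist_force: [-0.7, 0.3, -0.4]
width: 0.0102
gripper_force: 25.0
```

{"api": "apply_moves", "payload": {
  "increments": "0 0 -0.001 0 0.004;0 0 0 0 0.004;0 0 0 0 0.012;0 0 0 0 0.02;0 0 0 0 0.03;0 0 0 0 0.04;0 0 0.01 0 0.04;0 0 0.03 0 0.04;0 0 0.03 0 0.04;0 0 0.03 0 0.05;0 0 0 0 0.06;0 0 0 0 0.06"
}}

```text
time: 8.07
position: [0.6291, -0.023, 0.2239]
eef_rot: [2.351, 2.08, 0.004]
wrist_force: [0.4, 0.4, -0.5]
width: 0.0566
gripper_force: 0.0
```

```bash
python3 - <<'E'
from h import *
ps=[snap('side','s2.png'),snap('scene')]
for p in ps:
  for q in ['spatula','stand','slot','bottle1','jar1','shelf','back_row','front_row']: print(q,[(np.round(m['centre'],4).tolist(),round(m['confidence'],2)) for m in mark_of(q,p)][:3])
print(read_state()['position'])
w=snap('wrist','w3.png')
for q in ['spatula']: print(q,[(np.round(m['centre'],4).tolist(),round(m['confidence'],2)) for m in mark_of(q,w)][:3])
E
```

```text
spatula [([0.6284, -0.0224, 0.0069], 0.9)]
stand [([0.4656, 0.0038, 0.003], 0.94), ([0.5543, 0.2445, 0.0527], 0.72), ([0.4594, -0.232, 0.0068], 0.19)]
slot [([0.6296, -0.0254, 0.0103], 0.93)]
bottle1 [([0.4597, -0.3198, 0.0086], 0.93), ([0.5587, -0.2422, 0.0058], 0.7), ([0.458, -0.2306, 0.0079], 0.57)]
jar1 [([0.477, -0.1375, 0.0081], 0.74), ([0.5574, -0.2421, 0.0066], 0.7), ([0.5703, -0.1392, -0.0004], 0.59)]
shelf [([0.5044, 0.2409, 0.0008], 0.85), ([0.5091, -0.2361, 0.0041], 0.65)]
back_row [([0.4649, 0.0071, 0.0011], 0.67), ([0.5473, 0.2429, 0.049], 0.62), ([0.5013, 0.2402, -0.0011], 0.62)]
front_row [([0.4623, 0.2433, 0.0096], 0.71)]
spatula [([0.6283, -0.0241, 0.0123], 0.5)]
stand [([0.4598, 0.0012, -0.0008], 0.8), ([0.5593, -0.2395, 0.0072], 0.55)]
slot [([0.6263, -0.0182, 0.0088], 0.62)]
bottle1 [([0.558, -0.2429, 0.0067], 0.71), ([0.451, -0.3209, 0.0057], 0.68), ([0.4752, -0.137, 0.0064], 0.65)]
jar1 [([0.4749, -0.134, 0.0046], 0.88), ([0.5441, -0.3313, 0.0011], 0.74)]
shelf [([0.7515, -0.2067, -0.0053], 0.67), ([0.5045, 0.2372, -0.0005], 0.61)]
back_row []
front_row [([0.4585, 0.2368, 0.0178], 0.82), ([0.4613, 0.0022, 0.0001], 0.31)]
[ 0.62827201 -0.02302669  0.2216404 ]
spatula [([0.6284, -0.0203, 0.0064], 0.91)]
```

View pics/w3.png

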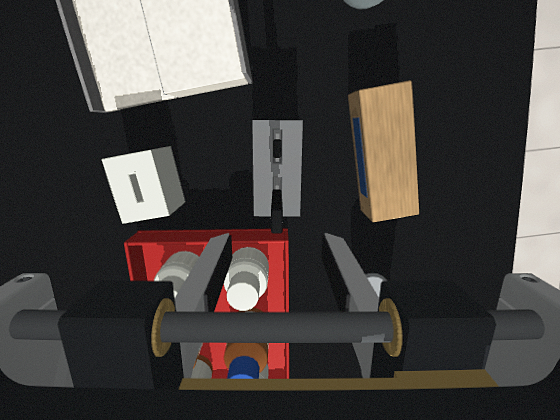

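The spatula is home in the slot and the stand is empty and unmoved. Before placing bottles I'll look down on the shelf.

{"api": "apply_moves", "payload": {
  "increments": "-0.024 0.0286 0 2 0.06;-0.024 0.0286 0 2 0.06;-0.024 0.0286 0 2 0.06;-0.024 0.0286 0 1 0.06;-0.024 0.0286 0 0 0.06;0 0 0 0 0.06;0 0 0 0 0.06"
}}

```text
time: 9.65
position: [0.5075, 0.1216, 0.2222]
eef_rot: [2.218, 2.225, 0.001]
wrist_force: [0.3, -1.6, 0.2]
width: 0.0602
gripper_force: 0.0
```

```bash
python3 - <<'E'
from h import *
import pickle
p=snap('wrist'); pickle.dump(p,open('w4.pkl','wb')); im=p['frame'][:,:,::-1]
cv2.imwrite('pics/w4.png',cv2.resize(im[0:290,100:460],None,fx=2,fy=2,interpolation=cv2.INTER_CUBIC))
for q in ['shelf','front_row','back_row']: print(q,[(np.round(m['centre'],4).tolist(),round(m['confidence'],2)) for m in mark_of(q,p)])
E
```

```text
shelf [([0.5074, 0.2411, 0.0003], 0.72), ([0.5559, 0.2456, 0.0528], 0.43)]
front_row [([0.4554, 0.2393, 0.0092], 0.85), ([0.5065, -0.234, -0.0006], 0.69)]
back_row [([0.554, 0.2487, 0.0536], 0.9)]
```

View pics/w4.png

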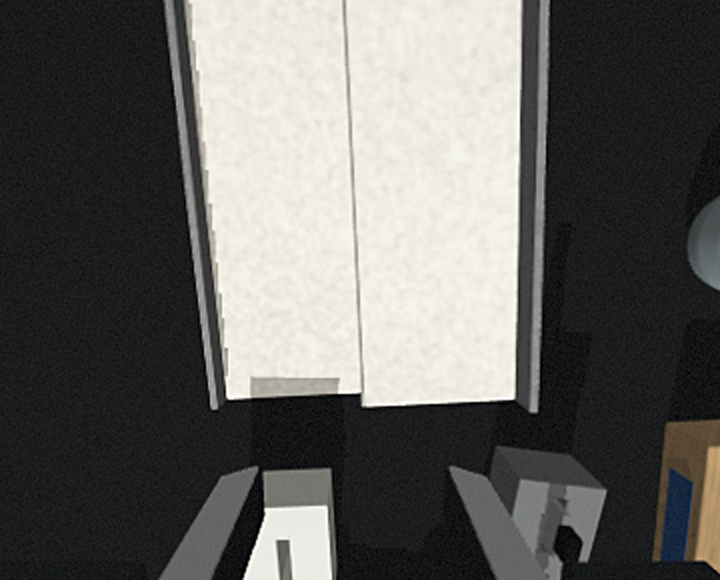

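The steps and rails are visible: back-step edge from (345,0) to (361,407), near corner of the back step at (361,407), rail ends at (211,408) and (538,411).

```bash
python3 - <<'E'
from h import *
import pickle
p=pickle.load(open('w4.pkl','rb'))
f=lambda x,y,z:onz(p,x/2+100,y/2,z)[:2]
for n,a,b,z in [('step',(345,0),(361,407),.05),('frail',(165,0),(211,408),.036),('brail',(549,0),(538,411),.08)]:
    A,B=f(*a,z),f(*b,z); d=A-B; print(n,A,B,'yaw',np.degrees(np.arctan2(-d[0],d[1])))
print(f(515,401,.05), f(228,399,.012))
E
```

```text
step [0.50159771 0.32872839] [0.51184797 0.1045072 ] yaw 2.6174515750250293
frail [0.40158969 0.33412291] [0.41411838 0.09962554] yaw 3.0582825959698328
brail [0.60151745 0.31883584] [0.61338512 0.1106925 ] yaw 3.2632901757439217
[0.6083068  0.10881482] [0.4202838  0.09955954]
```

{"api": "apply_moves", "payload": {
  "increments": "0.009 -0.0373 -0.003 0 0.06;0.009 -0.0373 -0.003 0 0.06;0.009 -0.0373 -0.003 0 0.06;0.009 -0.0373 -0.003 0 0.06;0.009 -0.0373 -0.003 0 0.06;0.009 -0.0373 -0.003 0 0.06;0.009 -0.0373 -0.003 0 0.06;0 0 0 0 0.06;0 0 0 0 0.06"
}}

```text
time: 10.6
position: [0.571, -0.1444, 0.1998]
eef_rot: [-2.227, -2.216, 0.002]
wrist_force: [-0.3, 1.7, 0.2]
width: 0.0598
gripper_force: 0.0
```

```bash
cat > m.py <<'E'
from h import *
import sys
def look(cams,qs,every=False):
    for c in cams:
        p=snap(c)
        for q in qs: print(c,q,[(np.round(m['centre'],3).tolist(),round(m['confidence'],2)) for m in mark_of(q,p)][:6])
    s=read_state(); print('t',round(s['time'],2),s['position'].round(4))
    return p
if __name__=='__main__': look(sys.argv[1].split(','),sys.argv[2].split(','))
E
python3 m.py wrist jar1,bottle1
```

```text
wrist jar1 [([0.571, -0.137, 0.006], 0.93), ([0.481, -0.136, 0.004], 0.69)]
wrist bottle1 [([0.559, -0.24, 0.004], 0.92)]
t 10.75 [ 0.5713 -0.1404  0.2005]
```

{"api": "apply_moves", "payload": {
  "increments": "0 0.002 -0.04 0 0.06;0 0 -0.04 0 0.06;0 0 -0.035 0 0.06;0 0 -0.0205 0 0.055;0 0 0 0 0.045;0 0 0 0 0.03;0 0 0 0 0.03;0 0 0 0 0.03;0 0 0.01 0 0.03;0 0 0.04 0 0.03;0 0 0.04 0 0.03;0 0 0.045 0 0.03",
  "newtons": 15
}}

```text
refused, shift out of range in row 12
```

{"api": "apply_moves", "payload": {
  "increments": "0 0.002 -0.04 0 0.06;0 0 -0.04 0 0.06;0 0 -0.035 0 0.06;0 0 -0.0205 0 0.055;0 0 0 0 0.045;0 0 0 0 0.03;0 0 0 0 0.03;0 0 0 0 0.03;0 0 0.015 0 0.03;0 0 0.04 0 0.03;0 0 0.04 0 0.03;0 0 0.04 0 0.03",
  "newtons": 15
}}

```text
time: 11.75
position: [0.5711, -0.139, 0.2033]
eef_rot: [2.221, 2.221, 0.001]
wrist_force: [1.3, 0.4, -0.9]
width: 0.0397
gripper_force: 15.0
```

{"api": "apply_moves", "payload": {
  "increments": "-0.0105 0.0402 0 0 0.03;-0.0105 0.0402 0 1 0.03;-0.0105 0.0402 0 1 0.03;-0.0105 0.0402 0 0.9 0.03;-0.0105 0.0402 0 0 0.03;-0.0105 0.0402 0 0 0.03;-0.0105 0.0402 0 0 0.03;-0.0105 0.0402 0 0 0.03;-0.0105 0.0402 0 0 0.03;-0.0105 0.0402 0 0 0.03;-0.0105 0.04 0 0 0.03;0 0 0 0 0.03"
}}

```text
time: 12.75
position: [0.4525, 0.311, 0.2018]
eef_rot: [-2.153, -2.285, -0.006]
wrist_force: [-1.3, 0.3, -2.6]
width: 0.0399
gripper_force: 15.0
```

{"api": "apply_moves", "payload": {
  "increments": "0 0 -0.03 0 0.03;0 0 -0.035 0 0.03;0 0 -0.03 0 0.03;0 0 -0.018 0 0.03;0 0 -0.009 0 0.03;0 0 -0.005 0 0.03;0 0 0 0 0.03;0 0 0 0 0.03"
}}

```text
time: 13.42
position: [0.4565, 0.3034, 0.0745]
eef_rot: [2.164, 2.277, 0.003]
wrist_force: [0.0, 0.0, -1.1]
width: 0.0395
gripper_force: 15.0
```

{"api": "apply_moves", "payload": {
  "increments": "0 0 -0.002 0 0.03;0 0 0 0 0.03;0 0 0 0 0.042;0 0 0 0 0.05;0 0 0 0 0.058;0 0 0 0 0.06;0 0 0.03 0 0.06;0 0 0.04 0 0.06;0 0 0.04 0 0.06;0 0 0.02 0 0.06"
}}

```text
time: 14.25
position: [0.4567, 0.3036, 0.2057]
eef_rot: [2.164, 2.276, 0.007]
wrist_force: [0.7, 0.1, 0.5]
width: 0.06
gripper_force: 0.0
```

```bash
python3 m.py wrist,scene,side jar1
```

```text
wrist jar1 [([0.455, 0.304, 0.015], 0.82)]
scene jar1 [([0.477, -0.133, 0.003], 0.91), ([0.457, 0.303, 0.013], 0.7), ([0.546, -0.329, 0.004], 0.61)]
side jar1 [([0.457, 0.302, 0.009], 0.92), ([0.473, -0.138, 0.004], 0.87), ([0.544, -0.327, 0.002], 0.69)]
t 14.55 [0.4553 0.3025 0.2   ]
```

{"api": "apply_moves", "payload": {
  "increments": "0.0019 -0.04 0 0 0.06;0.0019 -0.04 0 0 0.06;0.0019 -0.04 0 0 0.06;0.0019 -0.04 0 0 0.06;0.0019 -0.04 0 0 0.06;0.0019 -0.04 0 0 0.06;0.0019 -0.04 0 0 0.06;0.0019 -0.04 0 0 0.06;0.0019 -0.04 0 0 0.06;0.0019 -0.04 0 0 0.06;0.0015 -0.04 0 0 0.06;0 0 0 0 0.06"
}}

```text
time: 15.55
position: [0.475, -0.1443, 0.2001]
eef_rot: [-2.173, -2.268, 0.004]
wrist_force: [-1.1, -0.7, 0.1]
width: 0.0603
gripper_force: 0.0
```

```bash
python3 m.py wrist,wrist jar1,bottle1
```

```text
wrist jar1 [([0.482, -0.133, 0.008], 0.65), ([0.546, -0.334, 0.003], 0.57)]
wrist bottle1 [([0.559, -0.241, 0.002], 0.81), ([0.631, -0.024, 0.007], 0.62), ([0.46, -0.231, 0.004], 0.6)]
wrist jar1 [([0.507, -0.236, -0.003], 0.7), ([0.545, -0.33, 0.005], 0.66), ([0.482, -0.136, 0.007], 0.58)]
wrist bottle1 [([0.461, -0.233, 0.005], 0.78), ([0.56, -0.239, 0.005], 0.58)]
t 15.85 [ 0.4762 -0.1358  0.2007]
```

{"api": "apply_moves", "payload": {
  "increments": "0.002 0 -0.04 0 0.06;0 0 -0.04 0 0.06;0 0 -0.035 0 0.06;0 0 -0.0205 0 0.055;0 0 0 0 0.045;0 0 0 0 0.03;0 0 0 0 0.03;0 0 0 0 0.03;0 0 0.015 0 0.03;0 0 0.04 0 0.03;0 0 0.04 0 0.03;0 0 0.04 0 0.03"
}}

```text
time: 16.85
position: [0.4781, -0.137, 0.2038]
eef_rot: [2.164, 2.276, 0.001]
wrist_force: [1.7, -0.1, -2.0]
width: 0.0397
gripper_force: 14.9
```

{"api": "apply_moves", "payload": {
  "increments": "-0.0019 0.0373 0 0 0.03;-0.0019 0.0373 0 0 0.03;-0.0019 0.0373 0 0 0.03;-0.0019 0.0373 0 0 0.03;-0.0019 0.0373 0 0 0.03;-0.0019 0.0373 0 0 0.03;-0.0019 0.0373 0 0 0.03;-0.0019 0.0373 0 0 0.03;-0.0019 0.0373 0 0 0.03;-0.0019 0.0368 0 0 0.03;0 0 0 0 0.03;0 0 0 0 0.03"
}}

```text
time: 17.85
position: [0.4589, 0.2374, 0.2018]
eef_rot: [2.16, 2.28, 0.002]
wrist_force: [0.2, -0.5, -2.2]
width: 0.0394
gripper_force: 15.0
```

{"api": "apply_moves", "payload": {
  "increments": "0 0 -0.03 0 0.03;0 0 -0.035 0 0.03;0 0 -0.03 0 0.03;0 0 -0.018 0 0.03;0 0 -0.009 0 0.03;0 0 -0.005 0 0.03;0 0 0 0 0.03;0 0 0 0 0.03"
}}

```text
time: 18.52
position: [0.4601, 0.2354, 0.0749]
eef_rot: [2.165, 2.276, 0.002]
wrist_force: [1.0, -0.7, -2.4]
width: 0.0395
gripper_force: 15.0
```

{"api": "apply_moves", "payload": {
  "increments": "0 0 -0.002 0 0.03;0 0 0 0 0.03;0 0 0 0 0.042;0 0 0 0 0.05;0 0 0 0 0.058;0 0 0 0 0.06;0 0 0.03 0 0.06;0 0 0.04 0 0.06;0 0 0.04 0 0.06;0 0 0.02 0 0.06"
}}

```text
time: 19.35
position: [0.4602, 0.2361, 0.206]
eef_rot: [2.163, 2.276, 0.006]
wrist_force: [0.5, -0.8, 1.0]
width: 0.06
gripper_force: 0.0
```

{"api": "apply_moves", "payload": {
  "increments": "0.006 -0.04 0 0 0.06;0.006 -0.04 0 0 0.06;0.006 -0.04 0 0 0.06;0.006 -0.04 0 0 0.06;0.006 -0.04 0 0 0.06;0.006 -0.04 0 0 0.06;0.006 -0.04 0 0 0.06;0.006 -0.04 0 0 0.06;0.006 -0.04 0 0 0.06;0.006 -0.04 0 0 0.06;0.006 -0.04 0 0 0.06;0.006 -0.04 0 0 0.06"
}}

```text
time: 20.35
position: [0.5312, -0.2466, 0.2018]
eef_rot: [2.164, 2.277, 0.0]
wrist_force: [-0.1, 0.3, -0.7]
width: 0.06
gripper_force: 0.0
```

{"api": "apply_moves", "payload": {
  "increments": "0.0065 -0.0405 0 0 0.06;0.0065 -0.0405 0 0 0.06;0 -0.006 0 0 0.06;0 0 0 0 0.06;0 0 0 0 0.06"
}}

```text
time: 20.77
position: [0.5442, -0.3313, 0.2012]
eef_rot: [-2.164, -2.276, 0.0]
wrist_force: [0.0, 0.2, -0.8]
width: 0.06
gripper_force: 0.0
```

```bash
python3 m.py wrist,scene,side jar1,stand
```

```text
wrist jar1 [([0.543, -0.333, 0.005], 0.94)]
wrist stand []
scene jar1 [([0.544, -0.329, 0.002], 0.87), ([0.47, 0.292, 0.013], 0.77), ([0.462, 0.235, 0.012], 0.75)]
scene stand [([0.464, -0.002, 0.002], 0.9), ([0.509, -0.237, 0.004], 0.5)]
side jar1 [([0.477, 0.292, 0.01], 0.96), ([0.545, -0.331, 0.003], 0.64), ([0.462, 0.233, 0.015], 0.61), ([0.459, -0.322, 0.01], 0.39)]
side stand [([0.462, 0.006, -0.001], 0.71)]
t 21.22 [ 0.5444 -0.3313  0.2018]
```

Jar 1 has been knocked to about (0.473, 0.292), so I'll re-place it afterwards. First I'll pick the third jar.

{"api": "apply_moves", "payload": {
  "increments": "0 -0.0005 -0.04 0 0.06;0 0 -0.04 0 0.06;0 0 -0.035 0 0.06;0 0 -0.021 0 0.055;0 0 0 0 0.045;0 0 0 0 0.03;0 0 0 0 0.03;0 0 0 0 0.03;0 0 0.015 0 0.03;0 0 0.04 0 0.03;0 0 0.04 0 0.03;0 0 0.04 0 0.03"
}}

```text
time: 22.22
position: [0.5442, -0.3321, 0.2039]
eef_rot: [2.164, 2.276, 0.001]
wrist_force: [1.4, -0.2, -2.2]
width: 0.0397
gripper_force: 15.0
```

{"api": "apply_moves", "payload": {
  "increments": "-0.0063 0.041 0 0 0.03;-0.0063 0.041 0 0 0.03;-0.0063 0.041 0 0 0.03;-0.0063 0.041 0 0 0.03;-0.0063 0.041 0 0 0.03;-0.0063 0.041 0 0 0.03;-0.0063 0.041 0 0 0.03;-0.0063 0.041 0 0 0.03;-0.0063 0.041 0 0 0.03;-0.0063 0.041 0 0 0.03;-0.0063 0.041 0 0 0.03;-0.0063 0.041 0 0 0.03"
}}

```text
time: 23.22
position: [0.4684, 0.1618, 0.2024]
eef_rot: [2.164, 2.275, 0.004]
wrist_force: [1.1, -0.0, -1.1]
width: 0.0397
gripper_force: 15.0
```

{"api": "apply_moves", "payload": {
  "increments": "-0.0063 0.0073 -0.02 0 0.03;0 0 -0.03 0 0.03;0 0 -0.03 0 0.03;0 0 -0.025 0 0.03;0 0 -0.013 0 0.03;0 0 -0.006 0 0.03;0 0 -0.003 0 0.03;0 0 0 0 0.03;0 0 0 0 0.03"
}}

```text
time: 23.97
position: [0.4632, 0.1674, 0.0749]
eef_rot: [2.164, 2.276, 0.003]
wrist_force: [-0.9, 1.4, -1.4]
width: 0.04
gripper_force: 15.0
```

{"api": "apply_moves", "payload": {
  "increments": "0 0 -0.002 0 0.03;0 0 0 0 0.03;0 0 0 0 0.042;0 0 0 0 0.05;0 0 0 0 0.058;0 0 0 0 0.06;0 0 0.03 0 0.06;0 0 0.04 0 0.06;0 0 0.04 0 0.06;0 0 0.02 0 0.06"
}}

```text
time: 24.8
position: [0.4634, 0.1677, 0.206]
eef_rot: [2.163, 2.276, 0.006]
wrist_force: [0.7, -0.1, -0.2]
width: 0.06
gripper_force: 0.0
```

```bash
python3 m.py wrist,scene,side jar1; python3 m.py wrist jar1
```

```text
wrist jar1 [([0.473, 0.297, 0.013], 0.95), ([0.461, 0.229, 0.013], 0.83), ([0.464, 0.167, 0.013], 0.76)]
scene jar1 [([0.461, 0.232, 0.011], 0.96), ([0.474, 0.296, 0.011], 0.92), ([0.462, 0.168, 0.005], 0.72)]
side jar1 [([0.474, 0.293, 0.009], 0.95), ([0.462, 0.232, 0.013], 0.92), ([0.462, 0.169, 0.009], 0.66), ([0.758, 0.209, 0.001], 0.32), ([0.464, 0.24, 0.009], 0.19)]
t 25.1 [0.4619 0.167  0.2006]
wrist jar1 [([0.474, 0.296, 0.017], 0.88), ([0.462, 0.232, 0.013], 0.66), ([0.463, 0.165, 0.01], 0.6)]
t 25.2 [0.4619 0.167  0.2006]
```

{"api": "apply_moves", "payload": {
  "increments": "0.0029 0.032 0 0 0.06;0.0029 0.032 0 0 0.06;0.0029 0.032 0 0 0.06;0.0028 0.032 -0.01 0 0.06;0 0 -0.04 0 0.06;0 0 -0.04 0 0.06;0 0 -0.03 0 0.06;0 0 -0.0085 0 0.055;0 0 0 0 0.045;0 0 0 0 0.03;0 0 0 0 0.03;0 0 0 0 0.03"
}}

```text
time: 26.2
position: [0.4744, 0.2957, 0.0748]
eef_rot: [2.164, 2.277, 0.003]
wrist_force: [-2.9, 0.9, 0.9]
width: 0.0395
gripper_force: 15.0
```

{"api": "apply_moves", "payload": {
  "increments": "0 0 0.01 0 0.03;0 0 0.005 0 0.03;-0.009 0.0025 0 0 0.03;-0.008 0.0025 0 0 0.03;0 0 -0.008 0 0.03;0 0 -0.006 0 0.03;0 0 -0.001 0 0.03;0 0 0 0 0.03;0 0 0 0 0.03"
}}

```text
time: 26.95
position: [0.4566, 0.3001, 0.0722]
eef_rot: [-2.164, -2.277, 0.002]
wrist_force: [0.2, -0.2, -0.3]
width: 0.0395
gripper_force: 15.0
```

{"api": "apply_moves", "payload": {
  "increments": "0 0 0 0 0.03;0 0 0 0 0.042;0 0 0 0 0.05;0 0 0 0 0.058;0 0 0 0 0.06;0 0 0.03 0 0.06;0 0 0.04 0 0.06;0 0 0.04 0 0.06;0 0 0.04 0 0.06;0 0 0 0 0.06"
}}

```text
time: 27.78
position: [0.4592, 0.302, 0.2307]
eef_rot: [2.163, 2.275, 0.015]
wrist_force: [0.4, -0.0, 0.2]
width: 0.0602
gripper_force: 0.0
```

```bash
python3 m.py wrist,scene,side jar1,bottle1
```

```text
wrist jar1 [([0.462, 0.167, 0.01], 0.88), ([0.46, 0.232, 0.014], 0.85), ([0.457, 0.3, 0.013], 0.57)]
wrist bottle1 []
scene jar1 [([0.46, 0.298, 0.014], 0.94), ([0.464, 0.163, 0.009], 0.83), ([0.459, 0.235, 0.013], 0.59)]
scene bottle1 [([0.461, -0.229, 0.004], 0.87), ([0.448, -0.32, 0.007], 0.78), ([0.558, -0.243, 0.006], 0.67)]
side jar1 [([0.457, 0.298, 0.01], 0.87), ([0.459, 0.23, 0.014], 0.86), ([0.464, 0.17, 0.012], 0.65), ([0.63, 0.001, 0.0], 0.65)]
side bottle1 [([0.559, -0.242, 0.005], 0.81), ([0.461, -0.232, 0.006], 0.63), ([0.456, -0.321, 0.008], 0.61), ([0.462, 0.243, 0.01], 0.47), ([0.502, 0.241, -0.001], 0.42)]
t 28.23 [0.4566 0.3    0.2223]
```

{"api": "apply_moves", "payload": {
  "increments": "0.0073 -0.0387 0 0 0.06;0.0073 -0.0387 0 0 0.06;0.0073 -0.0387 0 0 0.06;0.0073 -0.0387 0 0 0.06;0.0073 -0.0387 0 0 0.06;0.0073 -0.0387 0 0 0.06;0.0073 -0.0387 0 0 0.06;0.0073 -0.0387 0 0 0.06;0.0073 -0.0387 0 0 0.06;0.0073 -0.0387 0 0 0.06;0.0073 -0.0387 0 0 0.06;0.0073 -0.0387 0 0 0.06"
}}

```text
time: 29.23
position: [0.5444, -0.1662, 0.2228]
eef_rot: [-2.164, -2.277, 0.001]
wrist_force: [0.8, 0.2, 0.8]
width: 0.0604
gripper_force: 0.0
```

{"api": "apply_moves", "payload": {
  "increments": "0.0073 -0.0387 0 0 0.06;0.007 -0.0382 0 0 0.06;0 0 0 0 0.06;0 0 0 0 0.06;0 0 0 0 0.06"
}}

```text
time: 29.65
position: [0.5587, -0.2406, 0.2225]
eef_rot: [-2.164, -2.276, 0.0]
wrist_force: [0.2, 0.6, -0.2]
width: 0.0602
gripper_force: 0.0
```

```bash
python3 m.py wrist,wrist bottle1
```

```text
wrist bottle1 [([0.46, -0.234, 0.003], 0.82), ([0.454, -0.322, 0.006], 0.6)]
wrist bottle1 [([0.461, -0.233, 0.004], 0.9), ([0.558, -0.24, 0.007], 0.75), ([0.455, -0.318, 0.008], 0.68), ([0.63, -0.021, 0.009], 0.3)]
t 29.85 [ 0.559  -0.2399  0.2232]
```

{"api": "apply_moves", "payload": {
  "increments": "0 0 -0.04 0 0.06;0 0 -0.04 0 0.06;0 0 -0.03 0 0.06;0 0 -0.016 0 0.055;0 0 0 0 0.045;0 0 0 0 0.03;0 0 0 0 0.03;0 0 0 0 0.03;0 0 0.015 0 0.03;0 0 0.035 0 0.03;0 0 0.04 0 0.03;0 0 0.04 0 0.03",
  "newtons": 20
}}

```text
time: 30.85
position: [0.5584, -0.2409, 0.2297]
eef_rot: [2.164, 2.277, 0.0]
wrist_force: [1.2, -0.4, -2.2]
width: 0.0397
gripper_force: 20.0
```

{"api": "apply_moves", "payload": {
  "increments": "-0.0006 0.0393 0 0 0.03;-0.0006 0.0393 0 0 0.03;-0.0006 0.0393 0 0 0.03;-0.0006 0.0393 0 0 0.03;-0.0006 0.0393 0 0 0.03;-0.0006 0.0393 0 0 0.03;-0.0006 0.0393 0 0 0.03;-0.0006 0.0393 0 0 0.03;-0.0006 0.0393 0 0 0.03;-0.0006 0.0393 0 0 0.03;-0.0006 0.0393 0 0 0.03;-0.0006 0.0393 0 0 0.03"
}}

```text
time: 31.85
position: [0.5514, 0.2325, 0.2286]
eef_rot: [2.164, 2.276, 0.003]
wrist_force: [0.9, -0.2, -3.0]
width: 0.0398
gripper_force: 20.0
```

{"api": "apply_moves", "payload": {
  "increments": "-0.0006 0.0393 0 0 0.03;-0.0007 0.0393 0 0 0.03;0 0 0 0 0.03;0 0 0 0 0.03;0 0 -0.02 0 0.03;0 0 -0.02 0 0.03;0 0 -0.02 0 0.03;0 0 -0.01 0 0.03;0 0 -0.006 0 0.03;0 0 -0.003 0 0.03;0 0 0 0 0.03;0 0 0 0 0.03"
}}

```text
time: 32.85
position: [0.5508, 0.3092, 0.1492]
eef_rot: [2.165, 2.276, 0.002]
wrist_force: [0.5, 0.3, -2.4]
width: 0.0397
gripper_force: 20.0
```

{"api": "apply_moves", "payload": {
  "increments": "0 0 -0.002 0 0.03;0 0 -0.002 0 0.03;0 0 -0.001 0 0.03;0 0 -0.001 0 0.03;0 0 0 0 0.03;0 0 0 0 0.03"
}}

```text
time: 33.35
position: [0.5505, 0.3094, 0.1434]
eef_rot: [2.164, 2.277, 0.002]
wrist_force: [-4.9, -2.0, 13.2]
width: 0.0395
gripper_force: 20.0
```

{"api": "apply_moves", "payload": {
  "increments": "0 0 0.001 0 0.03;0 0 0 0 0.042;0 0 0 0 0.05;0 0 0 0 0.058;0 0 0 0 0.06;0 0 0.02 0 0.06;0 0 0.03 0 0.06;0 0 0.03 0 0.06;0 0 0.0035 0 0.06;0 0 0 0 0.06;0 0 0 0 0.06"
}}

```text
time: 34.27
position: [0.5501, 0.309, 0.2261]
eef_rot: [-2.165, -2.277, 0.001]
wrist_force: [-0.1, 0.0, -0.6]
width: 0.0599
gripper_force: 0.0
```

{"api": "apply_moves", "payload": {
  "increments": "-0.0069 -0.0411 0 0 0.06;-0.0069 -0.0411 0 0 0.06;-0.0069 -0.0411 0 0 0.06;-0.0069 -0.0411 0 0 0.06;-0.0069 -0.0411 0 0 0.06;-0.0069 -0.0411 0 0 0.06;-0.0069 -0.0411 0 0 0.06;-0.0069 -0.0411 0 0 0.06;-0.0069 -0.0411 0 0 0.06;-0.0069 -0.0411 0 0 0.06;-0.0069 -0.0411 0 0 0.06;-0.0069 -0.0411 0 0 0.06"
}}

```text
time: 35.27
position: [0.4661, -0.1858, 0.2255]
eef_rot: [-2.163, -2.276, 0.002]
wrist_force: [1.6, 0.2, -0.9]
width: 0.0604
gripper_force: 0.0
```

{"api": "apply_moves", "payload": {
  "increments": "-0.0066 -0.0411 0 0 0.06;0 -0.007 0 0 0.06;0 0 0 0 0.06;0 0 0 0 0.06;0 0 0 0 0.06"
}}

```text
time: 35.68
position: [0.4609, -0.2309, 0.2258]
eef_rot: [-2.162, -2.277, 0.001]
wrist_force: [0.3, 1.0, 0.8]
width: 0.06
gripper_force: 0.0
```

```bash
python3 m.py wrist,scene,side bottle1,jar1
```

```text
wrist bottle1 [([0.462, -0.234, 0.006], 0.98), ([0.455, -0.32, 0.004], 0.63)]
wrist jar1 []
scene bottle1 [([0.55, 0.307, 0.054], 0.88), ([0.462, -0.233, 0.004], 0.79), ([0.455, -0.323, 0.005], 0.64)]
scene jar1 [([0.458, 0.232, 0.012], 0.93), ([0.463, 0.168, 0.008], 0.72), ([0.455, 0.299, 0.012], 0.71), ([0.556, 0.244, 0.049], 0.7), ([0.753, -0.21, -0.003], 0.58)]
side bottle1 [([0.458, -0.322, 0.007], 0.96), ([0.549, 0.307, 0.052], 0.89), ([0.46, -0.231, 0.006], 0.66)]
side jar1 [([0.46, 0.231, 0.016], 0.76), ([0.46, 0.299, 0.007], 0.75), ([0.459, 0.167, 0.011], 0.59)]
t 36.13 [ 0.461  -0.2319  0.2267]
```

{"api": "apply_moves", "payload": {
  "increments": "0 -0.001 -0.04 0 0.06;0 0 -0.04 0 0.06;0 0 -0.03 0 0.06;0 0 -0.0197 0 0.055;0 0 0 0 0.045;0 0 0 0 0.03;0 0 0 0 0.03;0 0 0 0 0.03;0 0 0.015 0 0.03;0 0 0.035 0 0.03;0 0 0.04 0 0.03;0 0 0.0397 0 0.03"
}}

```text
time: 37.13
position: [0.4605, -0.2331, 0.2294]
eef_rot: [2.164, 2.276, 0.0]
wrist_force: [1.2, 0.6, -1.3]
width: 0.0393
gripper_force: 20.0
```

{"api": "apply_moves", "payload": {
  "increments": "0.0077 0.0395 0 0 0.03;0.0077 0.0395 0 0 0.03;0.0077 0.0395 0 0 0.03;0.0077 0.0395 0 0 0.03;0.0077 0.0395 0 0 0.03;0.0077 0.0395 0 0 0.03;0.0077 0.0395 0 0 0.03;0.0077 0.0395 0 0 0.03;0.0077 0.0395 0 0 0.03;0.0077 0.0395 0 0 0.03;0.0077 0.0395 0 0 0.03;0.0077 0.0397 0 0 0.03"
}}

```text
time: 38.13
position: [0.5536, 0.2431, 0.2282]
eef_rot: [2.164, 2.276, 0.003]
wrist_force: [0.9, -0.5, -1.5]
width: 0.0395
gripper_force: 20.0
```

{"api": "apply_moves", "payload": {
  "increments": "0 0 0 0 0.03;0 0 0 0 0.03;0 0 0 0 0.03;0 0 -0.02 0 0.03;0 0 -0.02 0 0.03;0 0 -0.02 0 0.03;0 0 -0.01 0 0.03;0 0 -0.006 0 0.03;0 0 -0.003 0 0.03;0 0 0 0 0.03;0 0 0 0 0.03"
}}

```text
time: 39.05
position: [0.5538, 0.2411, 0.1486]
eef_rot: [2.165, 2.276, 0.002]
wrist_force: [-0.6, 0.1, -1.8]
width: 0.0396
gripper_force: 20.0
```

{"api": "apply_moves", "payload": {
  "increments": "0 0 -0.002 0 0.03;0 0 -0.002 0 0.03;0 0 -0.0015 0 0.03;0 0 0 0 0.03;0 0 0 0 0.03;0 0 0 0 0.042;0 0 0 0 0.05;0 0 0 0 0.058;0 0 0 0 0.06;0 0 0.02 0 0.06;0 0 0.03 0 0.06;0 0 0.035 0 0.06"
}}

```text
time: 40.05
position: [0.5524, 0.2408, 0.2268]
eef_rot: [-2.164, -2.276, 0.004]
wrist_force: [0.2, -0.5, 0.8]
width: 0.0603
gripper_force: 0.0
```

{"api": "apply_moves", "payload": {
  "increments": "-0.007 -0.0401 0 0 0.06;-0.007 -0.0401 0 0 0.06;-0.007 -0.0401 0 0 0.06;-0.007 -0.0401 0 0 0.06;-0.007 -0.0401 0 0 0.06;-0.007 -0.0401 0 0 0.06;-0.007 -0.0401 0 0 0.06;-0.007 -0.0401 0 0 0.06;-0.007 -0.0401 0 0 0.06;-0.007 -0.0401 0 0 0.06;-0.007 -0.0401 0 0 0.06;-0.007 -0.0401 0 0 0.06"
}}

```text
time: 41.05
position: [0.4686, -0.2419, 0.2273]
eef_rot: [2.164, 2.277, 0.0]
wrist_force: [0.7, -0.4, -0.5]
width: 0.0599
gripper_force: 0.0
```

{"api": "apply_moves", "payload": {
  "increments": "-0.007 -0.0401 0 0 0.06;-0.007 -0.0401 0 0 0.06;0 0 0 0 0.06;0 0 0 0 0.06;0 0 0 0 0.06"
}}

```text
time: 41.47
position: [0.4554, -0.3198, 0.2269]
eef_rot: [-2.164, -2.277, -0.0]
wrist_force: [-0.8, 1.3, -0.5]
width: 0.0599
gripper_force: 0.0
```

```bash
python3 m.py wrist,scene,side bottle1,jar1
```

```text
wrist bottle1 [([0.457, -0.32, 0.007], 0.84)]
wrist jar1 []
scene bottle1 [([0.554, 0.243, 0.048], 0.9), ([0.552, 0.312, 0.051], 0.84), ([0.455, -0.322, 0.005], 0.76)]
scene jar1 [([0.462, 0.169, 0.008], 0.96), ([0.46, 0.232, 0.012], 0.56), ([0.457, 0.3, 0.015], 0.43)]
side bottle1 [([0.458, -0.321, 0.01], 0.8), ([0.551, 0.242, 0.048], 0.72), ([0.551, 0.307, 0.052], 0.56)]
side jar1 [([0.461, 0.169, 0.01], 0.85), ([0.46, 0.231, 0.015], 0.75), ([0.456, 0.297, 0.007], 0.57)]
t 41.92 [ 0.4554 -0.32    0.2272]
```

{"api": "apply_moves", "payload": {
  "increments": "0.0006 -0.0005 -0.04 0 0.06;0 0 -0.04 0 0.06;0 0 -0.03 0 0.06;0 0 -0.02 0 0.055;0 0 0 0 0.045;0 0 0 0 0.03;0 0 0 0 0.03;0 0 0 0 0.03;0 0 0.015 0 0.03;0 0 0.035 0 0.03;0 0 0.04 0 0.03;0 0 0.0395 0 0.03"
}}

```text
time: 42.92
position: [0.4556, -0.3207, 0.2294]
eef_rot: [2.164, 2.276, 0.0]
wrist_force: [0.6, -0.3, -1.0]
width: 0.0398
gripper_force: 19.9
```

{"api": "apply_moves", "payload": {
  "increments": "0.0078 0.0381 0 0 0.03;0.0078 0.0381 0 0 0.03;0.0078 0.0381 0 0 0.03;0.0078 0.0381 0 0 0.03;0.0078 0.0381 0 0 0.03;0.0078 0.0381 0 0 0.03;0.0078 0.0381 0 0 0.03;0.0078 0.0381 0 0 0.03;0.0078 0.0381 0 0 0.03;0.0078 0.0381 0 0 0.03;0.0078 0.0381 0 0 0.03;0.0078 0.0381 0 0 0.03"
}}

```text
time: 43.92
position: [0.5498, 0.1384, 0.2282]
eef_rot: [2.164, 2.276, 0.003]
wrist_force: [1.1, -0.6, -2.2]
width: 0.0395
gripper_force: 20.0
```

{"api": "apply_moves", "payload": {
  "increments": "0.0076 0.038 0 0 0.03;0 0 0 0 0.03;0 0 0 0 0.03;0 0 -0.02 0 0.03;0 0 -0.02 0 0.03;0 0 -0.02 0 0.03;0 0 -0.01 0 0.03;0 0 -0.006 0 0.03;0 0 -0.003 0 0.03;0 0 0 0 0.03;0 0 0 0 0.03"
}}

```text
time: 44.83
position: [0.5576, 0.1744, 0.1486]
eef_rot: [2.164, 2.276, 0.002]
wrist_force: [0.2, 0.9, -2.2]
width: 0.0395
gripper_force: 20.0
```

{"api": "apply_moves", "payload": {
  "increments": "0 0 -0.002 0 0.03;0 0 -0.002 0 0.03;0 0 -0.0015 0 0.03;0 0 0 0 0.03;0 0 0 0 0.03;0 0 0 0 0.042;0 0 0 0 0.05;0 0 0 0 0.058;0 0 0 0 0.06;0 0 0.02 0 0.06;0 0 0.03 0 0.06;0 0 0.035 0 0.06"
}}

```text
time: 45.83
position: [0.5562, 0.1741, 0.2269]
eef_rot: [-2.163, -2.276, 0.004]
wrist_force: [-0.7, -0.2, -0.2]
width: 0.0602
gripper_force: 0.0
```

{"api": "apply_moves", "payload": {
  "increments": "-0.01 -0.04 0.01 0 0.06;-0.01 -0.04 0.01 0 0.06;-0.01 -0.04 0 0 0.06;-0.01 -0.04 0 0 0.06;0 0 0 0 0.06;0 0 0 0 0.06;0 0 0 0 0.06"
}}

```text
time: 46.42
position: [0.5175, 0.0163, 0.2468]
eef_rot: [-2.164, -2.277, -0.0]
wrist_force: [0.4, 0.3, 0.1]
width: 0.0598
gripper_force: 0.0
```

```bash
python3 - <<'E'
from m import *
p=look(['wrist','side','scene'],['bottle1','jar1','spatula','stand'])
q=snap('side'); b=q['frame'][100:300,110:360,::-1]
cv2.imwrite('pics/end.png',cv2.resize(b,None,fx=2.8,fy=2.8,interpolation=cv2.INTER_CUBIC))
E
```

```text
wrist bottle1 [([0.562, 0.17, 0.053], 0.89)]
wrist jar1 [([0.461, 0.235, 0.011], 0.91), ([0.463, 0.166, 0.009], 0.85), ([0.629, -0.023, 0.011], 0.6)]
wrist spatula [([0.629, -0.023, 0.01], 0.74)]
wrist stand [([0.466, 0.002, 0.003], 0.87)]
side bottle1 [([0.551, 0.31, 0.051], 0.78), ([0.563, 0.17, 0.05], 0.77), ([0.551, 0.243, 0.05], 0.62)]
side jar1 [([0.46, 0.231, 0.015], 0.94), ([0.465, 0.005, 0.0], 0.74), ([0.462, 0.163, 0.009], 0.59), ([0.456, 0.297, 0.008], 0.55)]
side spatula [([0.632, -0.021, 0.007], 0.73)]
side stand [([0.466, 0.007, 0.0], 0.58)]
scene bottle1 [([0.552, 0.307, 0.052], 0.97), ([0.553, 0.241, 0.048], 0.84), ([0.556, 0.169, 0.049], 0.84), ([0.459, 0.233, 0.013], 0.7)]
scene jar1 [([0.454, 0.297, 0.014], 0.74), ([0.464, 0.168, 0.008], 0.58), ([0.463, 0.235, 0.012], 0.46), ([0.769, 0.007, -0.0], 0.43)]
scene spatula [([0.627, -0.024, 0.011], 0.65)]
scene stand [([0.461, -0.001, -0.0], 0.97), ([0.457, 0.296, 0.012], 0.23)]
t 47.17 [0.5175 0.0158 0.2468]
```

View pics/end.png

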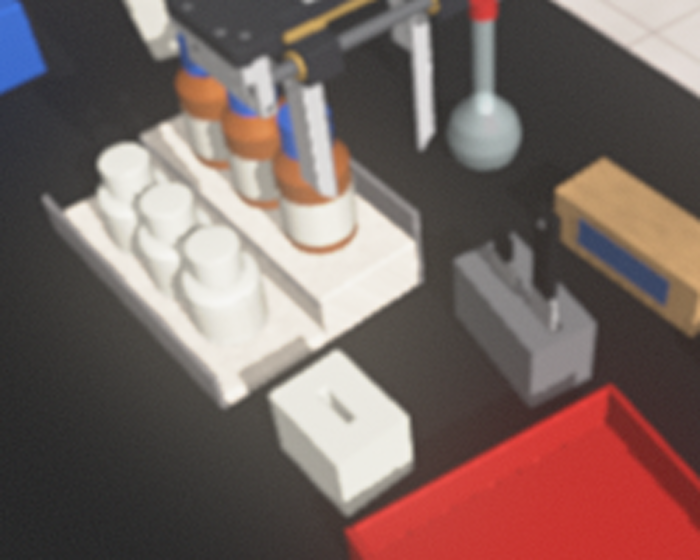

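The picture shows three bottles in a row on the back step (crop (205,115) to (318,190)), three jars in a row on the front step, the spatula in the block, and the stand upright. I'm handing in.

```bash
python3 -c "from station import *; print(hand_in())"
```

```text
the job is handed in; nothing more can be done
None
```

I handed the job in at about 47 s of the 208 s: the spatula is in the free slot, and the three bottles and three jars stand in closed-up rows on their steps. One jar was knocked aside during the run and I re-placed it. The hand-in returned no verdict, but my last camera measurements put everything within the stated limits.

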